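Hold a brass tee over its cradle for shimming

ROBOT

A 7-joint arm with a two-finger parallel gripper is mounted at the origin on a cart in front of the work surface, level with it; the furniture and walls round the work are solid. World frame = base frame: x ahead of the robot, y to its left, z up, the work surface at z = 0. Lengths are in m, angles in rad, forces in N, time in s.
With the tool pointing down it reaches from about 0.4 to 0.85 m from the base axis. Payload 4.5 kg.
Tool frame: the origin (TCP) lies at the very end of the fingers, on their centre line; the grasp point (between the pads) lies 19 mm behind it; z points along the fingers, x is the direction in which the jaws open and shut, and the axes are right-handed (so a half turn about z gives the same grasp; the last joint's range is limited). The gripper opens to 88 mm and grips with 3 to 60 N. Pads are 18 mm wide; open, the fingers measure 123 mm over their backs; the gripper's body (75 mm by 187 mm) begins 45 mm behind the grasp point.
Start: joints at [1.228, 0.689, -0.195, 1.565, 0.157, 0.902, -0.215], TCP at [0.23, -0.581, 0.239] pointing down, gripper open.
Joint ranges: [-3.01, 3.01], [-0.46, 2.08], [-1.47, 1.51], [0.13, 2.56], [-1, 4.14], [0.04, 2.09], [-2.66, 2.66]. Speed limits (rad/s): [2.57, 2.57, 3.14, 3.14, 3.14, 3.14, 3.14].

INTERFACE

Orientations are given as a unit quaternion [x, y, z, w].
In Python, from plant import * gives the robot as it stands.
- The arm moves only by the tool apply_moves, never from a script. Its argument "series" is a list of rows, each an object of numbers: "x", "y", "z": the shift along the tool's x, y, z in units of 80 cm (1.0 is 80 cm); "wx", "wy", "wz": the turn, a rotation vector about the tool's x, y, z in units of pi rad (1.0 is pi rad); "fingers": the opening, from -1 (shut) to 1 (fully open), so that 0 is half open. In form: [{"x": .., "y": .., "z": .., "wx": .., "wy": .., "wz": .., "fingers": ..}, ...]. A call has 1 to 8 rows; each row shifts and turns the pose as measured when the row begins, along the tool's axes as they then stand; what a row does not reach is not made up. A row lasts 1/8 s, in which the tool goes at most 62.5 mm and 10.7 degrees, less where a joint would pass 70% of its speed; a pose out of reach is approached as far as the arm can. A call with a number of a shift or a turn outside -1 to 1 is refused whole. A call with a gripper value outside its range is refused whole. The fingers move at their own pace and stop on an object; "force" is the grip in N (left out, the last holds). Time passes only in rows, so rows that do not move let the fingers close. It gives the time, the measured TCP pose, the force and the opening at its end, in the units of the state.
- get_state(): the state, without advancing time (a new reading comes with each control period).
- snapshot(name): name is "side" or "top" or "wrist"; returns (picture, depth): 384x512x3 uint8, red, green, blue; 384x512 float32, m along the optical axis (not along the pixel's ray), 0 where there is no reading.
- camera_model(name): a dict with "camera_matrix" (3x3 intrinsics, pixels), "world_from_camera" (4x4, takes a point from camera to world coordinates). Camera axes: x right, y up, looking along -z (the intrinsics and any distortion apply to the point x, -y, -z); pixel columns grow to the right and rows downward; lengths in m; the calibration is good to about 2 mm. A picture is of the moment at which its call begins: read the wrist's pose just before it. camera_model takes no time and is no camera call; for the wrist camera it gives the pose at the moment of the call.
- finish_job(): hands the job in, once; it reports no verdict.
The state is a dict: "clock": time; "q": joint angles; "qd": joint speeds; "joint_torque": joint torques, N m; "tool_pos": TCP position; "eef_rot": TCP orientation; "contact_force": force on the tool from outside, world axes, zero at the start; "moment": the same for the moment, N m; "opening": opening from 0.0 (shut) to 1.0 (fully open).
Only numpy, scipy, OpenCV 4.12 (cv2) and the standard library are available. Lean on these libraries where they do the work, as an engineer would, in place of code of your own. Each camera call takes 0.05 s, during which the arm holds its last target. There are 200 camera calls.

TASK

Press the lid of the shim case shut until its catch snaps, then take the brass tee by its upright branch and carry it over the shut case to the cradle, without touching the case or the cradle with it and without disturbing the parts standing round about. Finish still holding the tee still and upright, its run lined up with the two cradle blocks and centred over them, with about 10 mm of clear air between it and the tops of the cradle's lips, so that a shim can be slipped in: do not set it down or let go.

Things in the scene. Friction and masses are not known exactly. Their poses are not given: they have to be found in the camera images.
- brass_tee: Loose brass pipe tee, about 0.2 kg, standing branch up: the run is a level bar 24 mm thick, 101 mm long along its y; the round branch, 23.6 mm across, rises from its middle, free from 24 to 55 mm above the underside. Origin: centre of the underside, on the branch's axis; z up. Either end may lie over either cradle block. Tee and cradle lie on opposite sides of the case, either way round.
- cradle: Fixed cradle: dark steel plate 90 x 130 x 8 mm (its x, y, z) with two aluminium blocks at y = -37 and +37 mm, each 48 mm (x) by 18 mm (y), with a shallow channel 32 mm wide along y between 8 mm wide lips; channel floor 40 mm, lip tops 45 mm above the table. Origin: centre of the plate's underside, z up. The tee's run belongs along its y.
- cradle_top (a point): Point over the middle of the cradle, midway between the two blocks, at the height of the lip tops (45 mm above the table).
- shim_case: Fixed black plastic case, 120 x 150 mm (its x, y), 50 mm high, with rings and nuts inside and a grey lid hinged along its far (+x) side, 66.5 mm from its middle; it is 57 mm high when shut. Origin: centre of its underside, z up, its -x side (with the catch) faces the robot.
- case_top (a point): Middle of the case's mouth, 55 mm above the table: the upper face of the shut lid.
- lid_hinge (a point): Middle of the lid's hinge axis, 50 mm above the table; the axis runs along the case's y.
- lid_edge (a point): Middle of the lid's free edge, on the outer (upper) face, 130 mm from the hinge axis; the lid is 156 mm wide and 4 mm thick; a small tab reaches 12 mm farther.
- case_lid (a joint): Lid angle in rad: 0 shut, grows as it rises; starts at 0.5 to 1.0. It stays where left (hinge friction; under 1 N at the edge swings it down). From 0.08 to 0.045 a spring catch mid-front resists with up to 7 N, then snaps and holds the lid; under 0.025 counts as shut. Press down on the outer face, at the end near the middle of the free edge.
- arbor: Stepped steel arbor standing upright, 43 mm in diameter, 98 mm tall, beyond the case; leave it alone. Origin: centre of the underside.
- hex_adapter: Plated hex adapter standing upright, 51 x 44 x 94 mm tall, beyond the case; leave it alone. Origin: centre of the underside.
- flange_bearing: Flanged bearing lying flat, 72 x 92 x 38 mm, beyond the case; leave it alone. Origin: centre of the underside.
Things that resemble listed ones, but are neither listed nor needed, are in the scene too. Leave any blue look-alike of the cradle alone.

How it is judged:
On the way, in this order (a step that is already met when the one before it is completed fails the run):
1. the case's lid is pressed shut past its catch (value of joint case_lid below 0.025 rad and height (world z) of brass_tee below 0.02 m), for 0.3 s.
2. the tee is carried over the shut case (value of joint case_lid below 0.025 rad and horizontal distance between brass_tee and case_top below 0.1 m and height (world z) of brass_tee above 0.058 m), for 0.05 s.
At the end, for the whole second after the job is handed in: Lid snapped shut (under 0.025 rad); tee gripped (over 1 N), still (under 20 mm/s), within 9 mm of the cradle's middle from above, its run within 0.13 rad of the cradle's line either way round, upright within 0.13 rad, underside 3 to 18 mm above the lip tops, not touching the cradle (value of joint case_lid below 0.025 rad and horizontal distance between brass_tee and cradle_top below 0.009 m and z of brass_tee in the frame of cradle between 0.048 and 0.063 m and angle between the y axis of brass_tee and the y axis of cradle, either way round below 0.13 rad and angle between brass_tee's own z axis and vertical below 0.13 rad and contact force between brass_tee and the fingers above 1 N and contact force between brass_tee and cradle below 0.1 N and linear speed of brass_tee below 0.02 m/s); the arm keeps its last pose, push and grip.
It fails at once if the tee touches the case or its lid (contact force between brass_tee and shim_case above 0.5 N).
It fails at once if the tee touches the cradle (contact force between brass_tee and cradle above 0.5 N).
It fails at once if the stepped arbor is pushed more than 30 mm or tipped (distance of arbor from where it was at the start of the episode above 0.03 m or angle between arbor's own z axis and vertical above 0.35 rad).
It fails at once if the hex adapter is pushed more than 30 mm or tipped (distance of hex_adapter from where it was at the start of the episode above 0.03 m or angle between hex_adapter's own z axis and vertical above 0.35 rad).
It fails at once if the flanged bearing is pushed more than 30 mm or tipped (distance of flange_bearing from where it was at the start of the episode above 0.03 m or angle between flange_bearing's own z axis and vertical above 0.35 rad).
It also fails if it takes over 56 s, if anything falls off the work surface, if the arm or the gripper's body presses on something with over 40 N, if the wrist force passes 120 N, or if a joint passes its speed limit or range.

## Working session

There is one attempt and no reset: what is moved stays moved. The work goes in short steps, Python scripts to look and compute and a tool call to move; the robot and the scene stay as the last step left them, time stands still between calls to the robot, and variables do not carry over. Pictures are saved under pics/ and viewed, about 8 in all and at most 12, crops included, and the job is handed in when it is done.

Besides the shell and the picture viewer there is one more tool, called after "Call:" as a command line: name --argument value ..., lists and objects as JSON in quotes. apply_moves: Moves the arm, as the interface text tells. Its arguments: {"type":"object","properties":{"series":{"type":"array","items":{"type":"object","properties":{"x":{"type":"number"},"y":{"type":"number"},"z":{"type":"number"},"wx":{"type":"number"},"wy":{"type":"number"},"wz":{"type":"number"},"fingers":{"type":"number"}}}},"force":{"type":"number"}},"required":["series"]}

```bash
mkdir -p pics; cat > h.py <<'E'
from plant import *
import numpy as np, cv2
from scipy.spatial.transform import Rotation as R
def grab(n):
    m=camera_model(n); p,d=snapshot(n)
    np.savez(f'{n}.npz',p=p,d=d,K=m['camera_matrix'],T=m['world_from_camera']); return p,d
def load(n): return np.load(f'{n}.npz')
def cloud(n):
    f=load(n); d=f['d']; K=f['K']; T=f['T']
    v,u=np.indices(d.shape); X=(u-K[0,2])/K[0,0]*d; Y=(v-K[1,2])/K[1,1]*d
    P=np.stack([X,-Y,-d,np.ones_like(d)],-1)@T.T
    return P[...,:3]
def save(n,img): cv2.imwrite(f'pics/{n}.png',cv2.cvtColor(img,cv2.COLOR_RGB2BGR))
E
python3 - <<'E'
from h import *
a,_=grab('top'); b,_=grab('side')
save('top1',cv2.resize(a,(800,600))); save('side1',cv2.resize(b,(800,600)))
s=get_state(); print(s)
m=camera_model('top'); print(m)
print(R.from_quat(s['eef_rot']).as_matrix().round(3))
E
```

```text
{'clock': 0.1, 'q': array([ 1.22779675,  0.68991989, -0.1945174 ,  1.56624067,  0.15732061,
        0.90253215, -0.21509908]), 'qd': array([-0.00069022, -0.00088121, -0.00022852, -0.00365762, -0.00018194,
        0.00047661,  0.00124439]), 'joint_torque': array([-2.89890522e-03, -5.28493631e+01, -1.27116110e+00, -1.53834325e+01,
       -5.25030855e-02,  2.06343684e-03,  6.20017590e-05]), 'tool_pos': array([ 0.22970355, -0.58063307,  0.23797768]), 'eef_rot': array([ 8.27051182e-01, -5.62125977e-01, -7.43965219e-04, -4.18103043e-04]), 'contact_force': array([-0.35865468,  0.34483302,  0.26445589]), 'moment': array([-0.02072089,  0.06219058,  0.03696717]), 'opening': 1.0021604138670548}
{'camera_matrix': array([[490.37287596,   0.        , 259.58243168],
       [  0.        , 490.37287596, 191.38579216],
       [  0.        ,   0.        ,   1.        ]]), 'world_from_camera': array([[-0.0038321 ,  0.99877105, -0.04941357,  0.48490053],
       [-0.99993752, -0.00434612, -0.01029918, -0.01212498],
       [-0.01050128,  0.04937101,  0.9987253 ,  1.38497302],
       [ 0.        ,  0.        ,  0.        ,  1.        ]])}
[[ 0.368 -0.93  -0.001]
 [-0.93  -0.368  0.002]
 [-0.002  0.    -1.   ]]
```

View pics/top1.png

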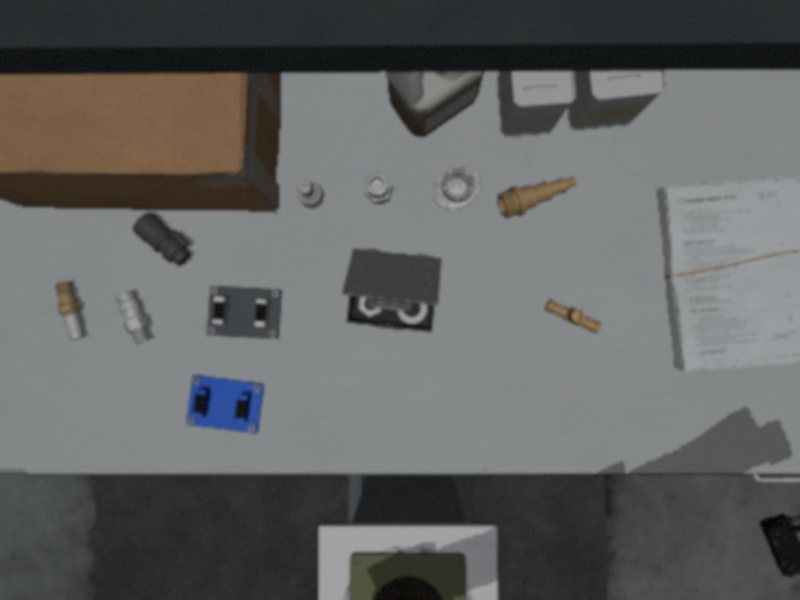

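View pics/side1.png

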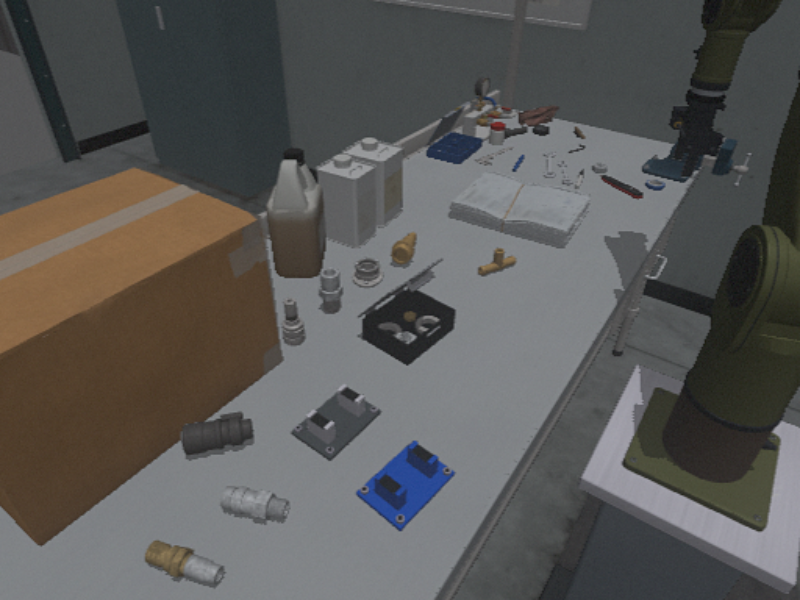

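The top view (800x600) shows the tee at about (572,315), the case at (391,290) with its lid up, the dark cradle at (245,312) and a blue decoy at (225,403). The arbor, hex adapter and bearing are in the row at v≈187.

```bash
python3 - <<'E'
from h import *
P=cloud('top'); p=load('top')['p']; s=.64
def reg(u0,v0,u1,v1): return P[int(v0*s):int(v1*s),int(u0*s):int(u1*s)].reshape(-1,3)
print('table',np.median(reg(460,380,620,450),0))
def rect(q,n):
    r=cv2.minAreaRect((q[:,:2]*1000).astype(np.float32)); print(n,len(q),r,'mean',q.mean(0).round(4),'z',np.percentile(q[:,2],[5,50,95,100]).round(4))
q=reg(530,285,615,345); rect(q[q[:,2]>.012],'tee'); rect(q[q[:,2]>.04],'branch')
q=reg(195,275,295,350); rect(q[(q[:,2]>.004)],'plate'); rect(q[q[:,2]>.03],'blocks'); 
b=q[q[:,2]>.03]; m=b[:,1].mean(); rect(b[b[:,1]>m],'bL'); rect(b[b[:,1]<m],'bR')
q=reg(335,240,450,340); rect(q[q[:,2]>.02],'case')
l=reg(355,258,430,292); A=np.c_[l[:,:2],np.ones(len(l))]; c,*_=np.linalg.lstsq(A,l[:,2],rcond=None); print('lid plane',c,'ang',np.arctan(np.hypot(*c[:2])),'dir',np.arctan2(c[1],c[0]), 'res',np.std(A@c-l[:,2]))
l=q[(abs(np.c_[q[:,:2],np.ones(len(q))]@c-q[:,2])<.006)&(q[:,2]>.05)]; rect(l,'lid')
for n,a in dict(arb=(297,175,325,210),hex=(360,168,395,205),fl=(430,160,485,212)).items():
    q=reg(*a); rect(q[q[:,2]>.015],n)
E
```

```text
table [ 3.45959633e-01 -2.34055592e-01  2.01927135e-04]
tee 288 ((518.531005859375, -177.24703979492188), (58.30390930175781, 331.9426574707031), 1.5499241352081299) mean [ 0.5199 -0.2866  0.061 ] z [0.0144 0.0224 0.0566 1.385 ]
branch 70 ((508.9604797363281, -158.48733520507812), (22.425765991210938, 295.80450439453125), 4.999683856964111) mean [ 0.5175 -0.2668  0.1849] z [0.0414 0.0536 1.385  1.385 ]
plate 1576 ((531.3209838867188, 186.56460571289062), (397.7283020019531, 132.77291870117188), 89.78278350830078) mean [0.53   0.2905 0.0283] z [0.0045 0.0092 0.0444 1.385 ]
blocks 277 ((522.1196899414062, 163.54367065429688), (355.7682189941406, 49.07073211669922), 85.89078521728516) mean [0.5287 0.2766 0.1191] z [0.0338 0.0417 1.385  1.385 ]
bL 133 ((533.2427368164062, 331.2415466308594), (18.994836807250977, 47.156883239746094), 86.69759368896484) mean [0.5335 0.3302 0.0414] z [0.0329 0.0416 0.0473 0.0531]
bR 144 ((519.4842529296875, 126.56632232666016), (281.9559631347656, 47.181480407714844), 85.49803924560547) mean [0.5243 0.2271 0.1908] z [0.0353 0.042  1.385  1.385 ]
case 2265 (
[... 256 characters left out ...]
 0.03596503827572765
lid 642 ((594.8592529296875, 20.745010375976562), (52.291770935058594, 163.9602813720703), 3.7852487564086914) mean [0.595  0.0228 0.0987] z [0.0675 0.0987 0.1286 0.1482]
arb 222 ((616.3118286132812, 89.98485565185547), (331.9299011230469, 41.578407287597656), 33.614044189453125) mean [0.7331 0.1671 0.08  ] z [0.0278 0.0509 0.1    1.385 ]
hex 263 ((622.699462890625, 32.74421691894531), (285.704833984375, 48.783809661865234), 8.346205711364746) mean [0.7397 0.0493 0.0859] z [0.0483 0.0739 0.0968 1.385 ]
fl 230 ((639.8919677734375, -44.26580810546875), (55.22216033935547, 311.72430419921875), 68.23876190185547) mean [ 0.7481 -0.0885  0.0729] z [0.0187 0.0334 0.0405 1.385 ]
```

```bash
python3 - <<'E'
from h import *
P=cloud('top'); s=.64
def reg(u0,v0,u1,v1):
    q=P[int(v0*s):int(v1*s),int(u0*s):int(u1*s)].reshape(-1,3); return q[q[:,2]<.5]
def rect(q,n):
    r=cv2.minAreaRect((q[:,:2]*1000).astype(np.float32)); print(n,len(q),np.round(r[0]),np.round(r[1]),round(r[2],1),'mean',q.mean(0).round(4),'z',np.percentile(q[:,2],[5,50,95,100]).round(4))
q=reg(530,285,615,345); rect(q[q[:,2]>.012],'tee'); rect(q[q[:,2]>.042],'branch')
q=reg(195,275,295,350); rect(q[(q[:,2]>.004)],'plate')
b=q[q[:,2]>.03]; rect(b,'blocks'); rect(b[b[:,1]>.28],'bL'); rect(b[b[:,1]<.28],'bR')
l=reg(355,258,430,292); 
for i in range(6):
    A=np.c_[l[:,:2],np.ones(len(l))]; c,*_=np.linalg.lstsq(A,l[:,2],rcond=None); r=A@c-l[:,2]; l=l[abs(r)<max(.004,2*r.std())]
print('lid plane',c,'ang',np.arctan(np.hypot(*c[:2])),'dir',np.arctan2(c[1],c[0]),r.std(),len(l))
q=reg(335,240,450,340)
l=q[(abs(np.c_[q[:,:2],np.ones(len(q))]@c-q[:,2])<.008)&(q[:,2]>.06)]; rect(l,'lid')
q2=q[(q[:,2]>.03)&(q[:,2]<.06)&(q[:,0]<.53)]; rect(q2,'case front'); print(q2[:,0].min(),q2[:,1].min(),q2[:,1].max())
for n,a in dict(arb=(297,175,325,210),hex=(360,168,395,205),fl=(430,160,485,212)).items():
    q=reg(*a); rect(q[q[:,2]>.015],n)
E
```

```text
tee 281 [ 521. -295.] [101.  24.] 63.8 mean [ 0.5208 -0.2934  0.028 ] z [0.0143 0.0223 0.0561 0.0604]
branch 57 [ 521. -295.] [22. 22.] 36.4 mean [ 0.5209 -0.2948  0.0527] z [0.043  0.0536 0.0581 0.0604]
plate 1560 [532. 296.] [179. 133.] 89.8 mean [0.5305 0.2936 0.0144] z [0.0045 0.0092 0.0435 0.0531]
blocks 261 [532. 295.] [93. 47.] 87.5 mean [0.5314 0.2943 0.0415] z [0.0336 0.0414 0.0477 0.0531]
bL 133 [533. 331.] [19. 47.] 86.7 mean [0.5335 0.3302 0.0414] z [0.0329 0.0416 0.0473 0.0531]
bR 128 [530. 258.] [19. 47.] 87.6 mean [0.5292 0.257  0.0416] z [0.0349 0.0413 0.0482 0.0525]
lid plane [-1.17861755  0.13771085  0.79664514] ang 0.8705445797433342 dir 3.025279040344385 0.0018254990564642974 911
lid 1773 [585.  23.] [155.  92.] 83.2 mean [0.5833 0.0227 0.1122] z [0.0649 0.1131 0.1553 0.1677]
case front 138 [511.  30.] [150.  33.] 89.8 mean [0.5073 0.0284 0.0486] z [0.0422 0.0492 0.0536 0.0564]
0.4947718505132259 -0.04570401211060258 0.1046953619770229
arb 219 [739. 172.] [36. 42.] 32.7 mean [0.7365 0.1696 0.0621] z [0.0276 0.0506 0.0994 0.1027]
hex 261 [743.  49.] [42. 43.] 46.5 mean [0.7417 0.0497 0.076 ] z [0.0481 0.0738 0.0966 0.0996]
fl 223 [756. -91.] [56. 58.] 77.9 mean [ 0.7564 -0.0909  0.0317] z [0.0184 0.0331 0.0392 0.0422]
```

```bash
cat >> h.py <<'E'
def plan(x,y,z,az,n):
    """n equal rows from current pose to world x,y,z, tool-x azimuth az (deg), tool down"""
    s=get_state(); p=np.array(s['tool_pos']); r=R.from_quat(s['eef_rot'])
    g=R.from_euler('ZYX',[az,0,180],degrees=True)
    d=(np.array([x,y,z])-p)/n
    w=(r.inv()*g).as_rotvec()
    if np.linalg.norm(w)>np.pi/2: g=R.from_euler('ZYX',[az+180,0,180],degrees=True); w=(r.inv()*g).as_rotvec()
    print('pos',p.round(4),'F',np.round(s['contact_force'],1),'t',s['clock'],'step mm',round(1000*np.linalg.norm(d),1),'deg/row',round(np.degrees(np.linalg.norm(w))/n,1))
    for i in range(n):
        t=(r*R.from_rotvec(w*i/n)).inv().apply(d)/.8; a=w/n/np.pi
        print([round(float(v),4) for v in t],[round(float(v),4) for v in a])
E
python3 -c "
from h import *
plan(.557,.027,.24,-6.7,16)"
```

```text
pos [ 0.2297 -0.5806  0.238 ] F [-0.4  0.3  0.3] t 0.1 step mm 43.1 deg/row 3.9
[-0.0347, -0.0412, -0.0001] [-0.0, 0.0, -0.0214]
[-0.0319, -0.0435, -0.0001] [-0.0, 0.0, -0.0214]
[-0.0289, -0.0455, -0.0001] [-0.0, 0.0, -0.0214]
[-0.0258, -0.0474, -0.0001] [-0.0, 0.0, -0.0214]
[-0.0225, -0.049, -0.0001] [-0.0, 0.0, -0.0214]
[-0.0192, -0.0504, -0.0001] [-0.0, 0.0, -0.0214]
[-0.0157, -0.0516, -0.0001] [-0.0, 0.0, -0.0214]
[-0.0122, -0.0525, -0.0001] [-0.0, 0.0, -0.0214]
[-0.0087, -0.0532, -0.0001] [-0.0, 0.0, -0.0214]
[-0.0051, -0.0537, -0.0001] [-0.0, 0.0, -0.0214]
[-0.0014, -0.0539, -0.0001] [-0.0, 0.0, -0.0214]
[0.0022, -0.0539, -0.0002] [-0.0, 0.0, -0.0214]
[0.0058, -0.0536, -0.0002] [-0.0, 0.0, -0.0214]
[0.0094, -0.0531, -0.0002] [-0.0, 0.0, -0.0214]
[0.0129, -0.0523, -0.0002] [-0.0, 0.0, -0.0214]
[0.0164, -0.0514, -0.0002] [-0.0, 0.0, -0.0214]
```

Call:
apply_moves --series '[{"x":-0.035,"y":-0.041,"wz":-0.0214,"fingers":-1},{"x":-0.032,"y":-0.0435,"wz":-0.0214,"fingers":-1},{"x":-0.029,"y":-0.0455,"wz":-0.0214,"fingers":-1},{"x":-0.026,"y":-0.047,"wz":-0.0214,"fingers":-1},{"x":-0.0225,"y":-0.049,"wz":-0.0214,"fingers":-1},{"x":-0.019,"y":-0.05,"wz":-0.0214,"fingers":-1},{"x":-0.0157,"y":-0.0516,"wz":-0.0214,"fingers":-1},{"x":-0.012,"y":-0.0525,"wz":-0.0214,"fingers":-1}]'

```text
schema error: expected keys x, y, z, wx, wy, wz, fingers
```

Call:
apply_moves --series '[{"x":-0.0087,"y":-0.053,"wz":-0.0214,"fingers":-1},{"x":-0.005,"y":-0.0537,"wz":-0.0214,"fingers":-1},{"x":-0.0014,"y":-0.054,"wz":-0.0214,"fingers":-1},{"x":0.0022,"y":-0.054,"wz":-0.0214,"fingers":-1},{"x":0.006,"y":-0.0536,"wz":-0.0214,"fingers":-1},{"x":0.0094,"y":-0.053,"wz":-0.0214,"fingers":-1},{"x":0.013,"y":-0.052,"wz":-0.0214,"fingers":-1},{"x":0.0164,"y":-0.0514,"wz":-0.0214,"fingers":-1}]'

```text
schema error: expected keys x, y, z, wx, wy, wz, fingers
```

```bash
python3 -c "
from h import *
plan(.557,.027,.15,-6.7,4)"
```

```text
pos [ 0.2297 -0.5806  0.238 ] F [-0.4  0.3  0.3] t 0.1 step mm 173.9 deg/row 15.4
[-0.1389, -0.165, 0.0277] [-0.0001, 0.0001, -0.0857]
[-0.09, -0.196, 0.0276] [-0.0001, 0.0001, -0.0857]
[-0.0346, -0.2129, 0.0276] [-0.0001, 0.0001, -0.0857]
[0.0232, -0.2144, 0.0275] [-0.0001, 0.0001, -0.0857]
```

All keys are needed in every row.

Call:
apply_moves --series '[{"x":-0.035,"y":-0.041,"z":0,"wx":0,"wy":0,"wz":-0.0214,"fingers":-1},{"x":-0.032,"y":-0.0435,"z":0,"wx":0,"wy":0,"wz":-0.0214,"fingers":-1},{"x":-0.029,"y":-0.0455,"z":0,"wx":0,"wy":0,"wz":-0.0214,"fingers":-1},{"x":-0.026,"y":-0.047,"z":0,"wx":0,"wy":0,"wz":-0.0214,"fingers":-1},{"x":-0.0225,"y":-0.049,"z":0,"wx":0,"wy":0,"wz":-0.0214,"fingers":-1},{"x":-0.019,"y":-0.05,"z":0,"wx":0,"wy":0,"wz":-0.0214,"fingers":-1},{"x":-0.0157,"y":-0.0516,"z":0,"wx":0,"wy":0,"wz":-0.0214,"fingers":-1},{"x":-0.012,"y":-0.0525,"z":0,"wx":0,"wy":0,"wz":-0.0214,"fingers":-1}]'

```text
clock: 1.1
tool_pos: [0.3923, -0.2697, 0.2353]
eef_rot: [0.948, -0.318, -0.003, -0.001]
contact_force: [0.2, 1.2, -0.3]
opening: 0.121
```

```bash
python3 -c "
from h import *
plan(.557,.027,.23,-6.7,8)"
```

```text
pos [ 0.3923 -0.2697  0.2353] F [ 0.2  1.2 -0.3] t 1.1 step mm 42.4 deg/row 3.8
[-0.0074, -0.0525, 0.0008] [-0.0, 0.0002, -0.0211]
[-0.0039, -0.0529, 0.0008] [-0.0, 0.0002, -0.0211]
[-0.0004, -0.053, 0.0008] [-0.0, 0.0002, -0.0211]
[0.0031, -0.0529, 0.0008] [-0.0, 0.0002, -0.0211]
[0.0066, -0.0526, 0.0008] [-0.0, 0.0002, -0.0211]
[0.0101, -0.0521, 0.0008] [-0.0, 0.0002, -0.0211]
[0.0135, -0.0513, 0.0008] [-0.0, 0.0002, -0.0211]
[0.0169, -0.0503, 0.0008] [-0.0, 0.0002, -0.0211]
```

Call:
apply_moves --series '[{"x":-0.0074,"y":-0.0525,"z":0,"wx":0,"wy":0,"wz":-0.021,"fingers":-1},{"x":-0.004,"y":-0.053,"z":0,"wx":0,"wy":0,"wz":-0.021,"fingers":-1},{"x":0,"y":-0.053,"z":0,"wx":0,"wy":0,"wz":-0.021,"fingers":-1},{"x":0.003,"y":-0.053,"z":0,"wx":0,"wy":0,"wz":-0.021,"fingers":-1},{"x":0.0066,"y":-0.0526,"z":0,"wx":0,"wy":0,"wz":-0.021,"fingers":-1},{"x":0.01,"y":-0.052,"z":0,"wx":0,"wy":0,"wz":-0.021,"fingers":-1},{"x":0.0135,"y":-0.051,"z":0,"wx":0,"wy":0,"wz":-0.021,"fingers":-1},{"x":0.017,"y":-0.05,"z":0,"wx":0,"wy":0,"wz":-0.021,"fingers":-1}]'

```text
clock: 2.1
tool_pos: [0.5579, 0.0374, 0.2334]
eef_rot: [0.999, -0.051, -0.004, -0.001]
contact_force: [0.3, -0.2, 0.4]
opening: 0.006
```

```bash
python3 -c "
from h import *
plan(.557,.027,.15,-6.7,4)"
```

```text
pos [0.5579 0.0374 0.2334] F [ 0.3 -0.2  0.4] t 2.1 step mm 21.0 deg/row 0.3
[0.0003, 0.0033, 0.026] [-0.0001, 0.0007, 0.0012]
[0.0002, 0.0033, 0.026] [-0.0001, 0.0007, 0.0012]
[0.0002, 0.0033, 0.026] [-0.0001, 0.0007, 0.0012]
[0.0001, 0.0033, 0.0261] [-0.0001, 0.0007, 0.0012]
```

Call:
apply_moves --series '[{"x":0,"y":0.0033,"z":0.026,"wx":0,"wy":0.0007,"wz":0.001,"fingers":-1},{"x":0,"y":0.0033,"z":0.026,"wx":0,"wy":0.0007,"wz":0.001,"fingers":-1},{"x":0,"y":0.0033,"z":0.026,"wx":0,"wy":0.0007,"wz":0.001,"fingers":-1},{"x":0,"y":0.0033,"z":0.026,"wx":0,"wy":0.0007,"wz":0.001,"fingers":-1},{"x":0,"y":0,"z":0.014,"wx":0,"wy":0,"wz":0,"fingers":-1},{"x":-0.022,"y":0,"z":0.026,"wx":0,"wy":0,"wz":0,"fingers":-1},{"x":-0.015,"y":0,"z":0.025,"wx":0,"wy":0,"wz":0,"fingers":-1},{"x":-0.01,"y":0,"z":0.025,"wx":0,"wy":0,"wz":0,"fingers":-1}]'

```text
clock: 3.1
tool_pos: [0.5227, 0.0377, 0.0741]
eef_rot: [0.999, -0.054, 0.003, -0.003]
contact_force: [0.2, -0.4, -0.1]
opening: 0.003
```

```bash
python3 -c "
from h import *
plan(.520,.031,.055,-6.7,4)
a,_=grab('top'); b,_=grab('side')
save('c1',np.hstack([cv2.resize(a[120:250,190:320],(400,400)),cv2.resize(b[110:270,180:340],(400,400))]))"
```

```text
pos [0.5227 0.0377 0.0741] F [ 0.2 -0.4 -0.1] t 3.1 step mm 5.1 deg/row 0.2
[-0.0006, 0.0022, 0.0059] [-0.0006, -0.0005, 0.0007]
[-0.0006, 0.0022, 0.0059] [-0.0006, -0.0005, 0.0007]
[-0.0006, 0.0022, 0.006] [-0.0006, -0.0005, 0.0007]
[-0.0006, 0.0022, 0.006] [-0.0006, -0.0005, 0.0007]
```

View pics/c1.png

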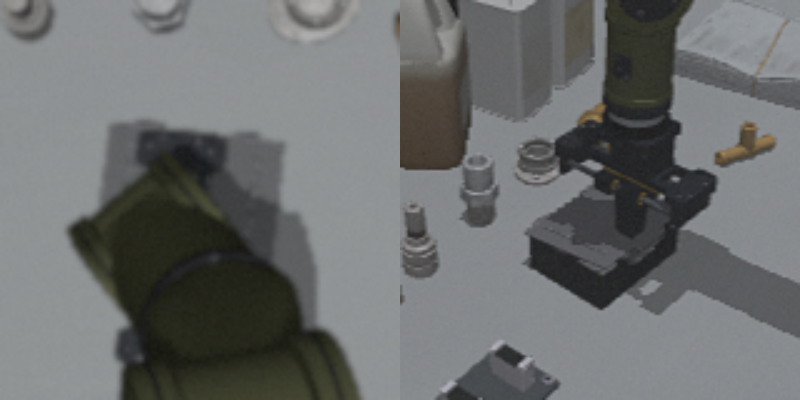

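The lid follows the fingers and is nearly down. In the right-hand crop the fingertips are near the middle of its free edge, about (630,215). Next I press through the catch.

Call:
apply_moves --series '[{"x":-0.001,"y":0.003,"z":0.008,"wx":0,"wy":0,"wz":0,"fingers":-1},{"x":-0.001,"y":0.003,"z":0.008,"wx":0,"wy":0,"wz":0,"fingers":-1},{"x":-0.001,"y":0,"z":0.008,"wx":0,"wy":0,"wz":0,"fingers":-1},{"x":0,"y":0,"z":0.006,"wx":0,"wy":0,"wz":0,"fingers":-1}]'

```text
clock: 3.7
tool_pos: [0.5201, 0.0346, 0.0538]
eef_rot: [0.999, -0.053, 0.004, -0.003]
contact_force: [-14.0, 0.1, 73.5]
opening: 0.003
```

Call:
apply_moves --series '[{"x":0,"y":0,"z":-0.005,"wx":0,"wy":0,"wz":0,"fingers":-1},{"x":0,"y":0,"z":-0.03,"wx":0,"wy":0,"wz":0,"fingers":0},{"x":0,"y":0,"z":-0.06,"wx":0,"wy":0,"wz":0,"fingers":0.2},{"x":0,"y":0,"z":-0.06,"wx":0,"wy":0,"wz":0,"fingers":0.2}]'

```text
clock: 4.2
tool_pos: [0.5188, 0.0324, 0.1802]
eef_rot: [0.999, -0.054, 0.003, -0.002]
contact_force: [0.7, 0.3, 0.2]
opening: 0.322
```

```bash
python3 -c "
from h import *
grab('top'); P=cloud('top'); s=.64
m=P[...,2]
q=P[(abs(P[...,0]-.6)<.03)&(abs(P[...,1]-.0)<.05)&(m<.2)]
A=np.c_[q[:,:2],np.ones(len(q))]; c,*_=np.linalg.lstsq(A,q[:,2],rcond=None); print('lid',c,len(q),q[:,2].mean(),(A@c-q[:,2]).std())
plan(.521,-.295,.13,-26.2,8)"
```

```text
lid [-0.06085821  0.03022565  0.09179196] 355 0.05470429573164765 0.005718899085065698
pos [0.5219 0.0331 0.1856] F [1.  0.4 3.4] t 4.25 step mm 41.6 deg/row 2.5
[0.0052, 0.051, 0.0084] [-0.0004, -0.0006, 0.0139]
[0.0075, 0.0508, 0.0085] [-0.0004, -0.0006, 0.0139]
[0.0097, 0.0504, 0.0085] [-0.0004, -0.0006, 0.0139]
[0.0119, 0.0499, 0.0086] [-0.0004, -0.0006, 0.0139]
[0.0141, 0.0493, 0.0086] [-0.0004, -0.0006, 0.0139]
[0.0162, 0.0486, 0.0086] [-0.0004, -0.0006, 0.0139]
[0.0184, 0.0479, 0.0087] [-0.0004, -0.0006, 0.0139]
[0.0205, 0.047, 0.0087] [-0.0004, -0.0006, 0.0139]
```

Call:
apply_moves --series '[{"x":0.005,"y":0.051,"z":0,"wx":0,"wy":0,"wz":0.014,"fingers":0.2},{"x":0.0075,"y":0.051,"z":0,"wx":0,"wy":0,"wz":0.014,"fingers":0.2},{"x":0.01,"y":0.05,"z":0,"wx":0,"wy":0,"wz":0.014,"fingers":0.2},{"x":0.012,"y":0.05,"z":0,"wx":0,"wy":0,"wz":0.014,"fingers":0.2},{"x":0.014,"y":0.049,"z":0.005,"wx":0,"wy":0,"wz":0.014,"fingers":0.2},{"x":0.016,"y":0.0486,"z":0.01,"wx":0,"wy":0,"wz":0.014,"fingers":0.2},{"x":0.018,"y":0.048,"z":0.01,"wx":0,"wy":0,"wz":0.014,"fingers":0.2},{"x":0.02,"y":0.047,"z":0.01,"wx":0,"wy":0,"wz":0.014,"fingers":0.2}]'

```text
clock: 5.25
tool_pos: [0.5241, -0.3043, 0.1575]
eef_rot: [0.973, -0.232, 0.014, -0.005]
contact_force: [0.3, -0.5, -0.1]
opening: 0.594
```

Call:
apply_moves --series '[{"x":0,"y":0,"z":0,"wx":0,"wy":0,"wz":0,"fingers":0.2},{"x":0,"y":0,"z":0,"wx":0,"wy":0,"wz":0,"fingers":0.2}]'

```text
clock: 5.5
tool_pos: [0.5225, -0.309, 0.1561]
eef_rot: [0.972, -0.235, 0.014, -0.004]
contact_force: [-0.2, 0.8, 0.8]
opening: 0.603
```

```bash
python3 -c "
from h import *
a,_=grab('top'); b,_=grab('side'); w,_=grab('wrist')
P=cloud('top')
q=P[(abs(P[...,0]-.585)<.035)&(abs(P[...,1]-.02)<.06)&(P[...,2]<.2)]
A=np.c_[q[:,:2],np.ones(len(q))]; c,*_=np.linalg.lstsq(A,q[:,2],rcond=None); print('lid',c,len(q),q[:,2].mean(),(A@c-q[:,2]).std())
plan(.521,-.295,.13,-26.2,2)
save('c2',np.hstack([cv2.resize(w,(512,384)),cv2.resize(b[150:250,200:300],(288,288)) if 0 else cv2.resize(b[140:268,210:306],(288,384))]))"
```

```text
lid [0.00541461 0.00353211 0.05206495] 1119 0.05530623417642165 0.0027489042637526676
pos [ 0.5225 -0.3085  0.1564] F [ 0.3  0.5 -0.4] t 5.65 step mm 14.8 deg/row 1.0
[-0.0051, -0.0068, 0.0165] [-0.0022, -0.004, -0.0027]
[-0.0049, -0.007, 0.0165] [-0.0022, -0.004, -0.0027]
```

View pics/c2.png

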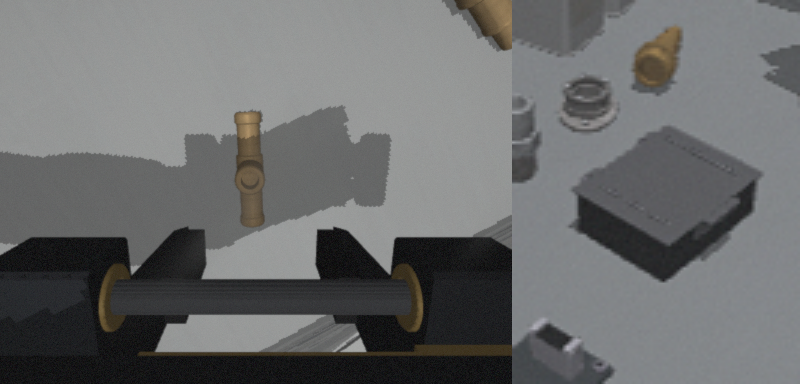

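The lid is shut: the plane fit is level at 55 mm. The wrist view shows the tee between the open jaws, its branch at (249,178) and its run vertical in the picture, square to the jaws. Next I measure it from the wrist cloud.

```bash
python3 -c "
from h import *
P=cloud('wrist')[95:235,220:285].reshape(-1,3)
P=P[(P[:,2]<.08)]
for lo,hi in((.012,.08),(.045,.08),(.016,.03)):
    q=P[(P[:,2]>lo)&(P[:,2]<hi)]; r=cv2.minAreaRect((q[:,:2]*1000).astype(np.float32)); print(len(q),r,q.mean(0).round(4),np.percentile(q[:,2],95))
plan(.521,-.295,.13,-26.2,3)
"
```

```text
2806 ((522.9996948242188, -295.1596374511719), (101.0992660522461, 23.186731338500977), 65.632080078125) [ 0.5247 -0.2916  0.029 ] 0.05533842645282103
566 ((522.829833984375, -295.4234619140625), (23.413007736206055, 22.43912124633789), 61.915626525878906) [ 0.523  -0.2949  0.054 ] 0.05605775953658155
1840 ((523.318115234375, -295.315185546875), (101.1068115234375, 22.487205505371094), 65.82763671875) [ 0.5254 -0.2902  0.0208] 0.023608122128084646
pos [ 0.5225 -0.3085  0.1564] F [ 0.3  0.5 -0.4] t 5.65 step mm 9.9 deg/row 0.6
[-0.0034, -0.0046, 0.011] [-0.0015, -0.0027, -0.0018]
[-0.0033, -0.0046, 0.011] [-0.0015, -0.0027, -0.0018]
[-0.0032, -0.0047, 0.011] [-0.0015, -0.0027, -0.0018]
```

```bash
python3 -c "
from h import *
plan(.5225,-.295,.09,-24.6,4)
"
```

```text
pos [ 0.5225 -0.3085  0.1564] F [ 0.3  0.5 -0.4] t 5.65 step mm 16.9 deg/row 0.8
[-0.0025, -0.0035, 0.0207] [-0.0011, -0.002, -0.0036]
[-0.0023, -0.0035, 0.0207] [-0.0011, -0.002, -0.0036]
[-0.0021, -0.0036, 0.0207] [-0.0011, -0.002, -0.0036]
[-0.0019, -0.0037, 0.0207] [-0.0011, -0.002, -0.0036]
```

Call:
apply_moves --series '[{"x":-0.0025,"y":-0.0035,"z":0.021,"wx":-0.001,"wy":-0.002,"wz":-0.0036,"fingers":0.2},{"x":-0.0023,"y":-0.0035,"z":0.021,"wx":-0.001,"wy":-0.002,"wz":-0.0036,"fingers":0.2},{"x":-0.002,"y":-0.0036,"z":0.021,"wx":-0.001,"wy":-0.002,"wz":-0.0036,"fingers":0.2},{"x":-0.002,"y":-0.0037,"z":0.021,"wx":-0.001,"wy":-0.002,"wz":-0.0036,"fingers":0.2},{"x":0,"y":0,"z":0,"wx":0,"wy":0,"wz":0,"fingers":0.2}]'

```text
clock: 6.28
tool_pos: [0.5227, -0.2904, 0.0835]
eef_rot: [0.978, -0.209, -0.002, -0.001]
contact_force: [0.3, -0.9, 0.4]
opening: 0.599
```

```bash
python3 -c "
from h import *
plan(.5225,-.295,.031,-24.6,5)
"
```

```text
pos [ 0.5227 -0.2904  0.0835] F [ 0.3 -0.9  0.4] t 6.275 step mm 10.5 deg/row 0.1
[0.0005, 0.0011, 0.0131] [-0.0001, 0.0003, 0.0006]
[0.0005, 0.0011, 0.0131] [-0.0001, 0.0003, 0.0006]
[0.0005, 0.0011, 0.0131] [-0.0001, 0.0003, 0.0006]
[0.0005, 0.0011, 0.0131] [-0.0001, 0.0003, 0.0006]
[0.0004, 0.0011, 0.0131] [-0.0001, 0.0003, 0.0006]
```

Call:
apply_moves --series '[{"x":0.0005,"y":0.001,"z":0.013,"wx":0,"wy":0,"wz":0.0006,"fingers":0.2},{"x":0.0005,"y":0.001,"z":0.013,"wx":0,"wy":0,"wz":0.0006,"fingers":0.2},{"x":0.0005,"y":0.001,"z":0.013,"wx":0,"wy":0,"wz":0.0006,"fingers":0.2},{"x":0.0005,"y":0.001,"z":0.013,"wx":0,"wy":0,"wz":0.0006,"fingers":0.2},{"x":0.0005,"y":0.001,"z":0.011,"wx":0,"wy":0,"wz":0,"fingers":0.2},{"x":0,"y":0,"z":0,"wx":0,"wy":0,"wz":0,"fingers":0.2}]'

```text
clock: 7.02
tool_pos: [0.523, -0.2963, 0.03]
eef_rot: [0.977, -0.213, -0.001, -0.001]
contact_force: [-0.4, 0.4, 0.5]
opening: 0.596
```

```bash
python3 -c "
from h import *
plan(.5225,-.295,.031,-24.6,1)
"
```

```text
pos [ 0.523  -0.2963  0.03  ] F [-0.4  0.4  0.5] t 7.025 step mm 1.7 deg/row 0.2
[-0.0012, -0.0012, -0.0012] [-0.0003, 0.0008, -0.0002]
```

Well placed. Closing the grip.

Call:
apply_moves --series '[{"x":-0.001,"y":-0.001,"z":0,"wx":0,"wy":0,"wz":0,"fingers":-1},{"x":0,"y":0,"z":0,"wx":0,"wy":0,"wz":0,"fingers":-1},{"x":0,"y":0,"z":0,"wx":0,"wy":0,"wz":0,"fingers":-1},{"x":0,"y":0,"z":0,"wx":0,"wy":0,"wz":0,"fingers":-1},{"x":0,"y":0,"z":0,"wx":0,"wy":0,"wz":0,"fingers":-1},{"x":0,"y":0,"z":0,"wx":0,"wy":0,"wz":0,"fingers":-1}]' --force 40

```text
clock: 7.78
tool_pos: [0.5231, -0.2952, 0.0308]
eef_rot: [0.977, -0.213, -0.0, -0.001]
contact_force: [-0.2, -0.8, -1.2]
opening: 0.255
```

Call:
apply_moves --series '[{"x":0,"y":0,"z":-0.01,"wx":0,"wy":0,"wz":0,"fingers":-1},{"x":0,"y":0,"z":-0.02,"wx":0,"wy":0,"wz":0,"fingers":-1},{"x":0,"y":0,"z":-0.03,"wx":0,"wy":0,"wz":0,"fingers":-1},{"x":0,"y":0,"z":-0.035,"wx":0,"wy":0,"wz":0,"fingers":-1},{"x":0,"y":0,"z":-0.035,"wx":0,"wy":0,"wz":0,"fingers":-1},{"x":0,"y":0,"z":-0.02,"wx":0,"wy":0,"wz":0,"fingers":-1},{"x":0,"y":0,"z":0,"wx":0,"wy":0,"wz":0,"fingers":-1}]'

```text
clock: 8.65
tool_pos: [0.523, -0.2955, 0.1593]
eef_rot: [0.977, -0.213, 0.0, -0.0]
contact_force: [-0.2, -0.0, -2.3]
opening: 0.253
```

```bash
python3 -c "
from h import *
w,_=grab('wrist'); b,_=grab('side')
save('c3',np.hstack([cv2.resize(w,(512,384)),cv2.resize(b[100:228,280:376],(288,384))]))
plan(.5315,.28,.165,-2.8,24)"
```

```text
pos [ 0.522  -0.2952  0.1575] F [-0.   0.2 -2.5] t 8.75 step mm 24.0 deg/row 0.9
[-0.012, -0.0274, -0.0003] [-0.0, 0.0, -0.005]
[-0.0116, -0.0276, -0.0003] [-0.0, 0.0, -0.005]
[-0.0112, -0.0278, -0.0003] [-0.0, 0.0, -0.005]
[-0.0107, -0.028, -0.0003] [-0.0, 0.0, -0.005]
[-0.0103, -0.0281, -0.0003] [-0.0, 0.0, -0.005]
[-0.0098, -0.0283, -0.0004] [-0.0, 0.0, -0.005]
[-0.0094, -0.0285, -0.0004] [-0.0, 0.0, -0.005]
[-0.0089, -0.0286, -0.0004] [-0.0, 0.0, -0.005]
[-0.0085, -0.0287, -0.0004] [-0.0, 0.0, -0.005]
[-0.008, -0.0289, -0.0004] [-0.0, 0.0, -0.005]
[-0.0075, -0.029, -0.0004] [-0.0, 0.0, -0.005]
[-0.0071, -0.0291, -0.0004] [-0.0, 0.0, -0.005]
[-0.0066, -0.0292, -0.0004] [-0.0, 0.0, -0.005]
[-0.0062, -0.0293, -0.0004] [-0.0, 0.0, -0.005]
[-0.0057, -0.0294, -0.0004] [-0.0, 0.0, -0.005]
[-0.0052, -0.0295, -0.0004] [-0.0, 0.0, -0.005]
[-0.0048, -0.0296, -0.0004] [-0.0, 0.0, -0.005]
[-0.0043, -0.0297, -0.0004] [-0.0, 0.0, -0.005]
[-0.0038, -0.0297, -0.0004] [-0.0, 0.0, -0.005]
[-0.0033, -0.0298, -0.0004] [-0.0, 0.0, -0.005]
[-0.0029, -0.0298, -0.0004] [-0.0, 0.0, -0.005]
[-0.0024, -0.0299, -0.0004] [-0.0, 0.0, -0.005]
[-0.0019, -0.0299, -0.0004] [-0.0, 0.0, -0.005]
[-0.0014, -0.0299, -0.0004] [-0.0, 0.0, -0.005]
```

View pics/c3.png

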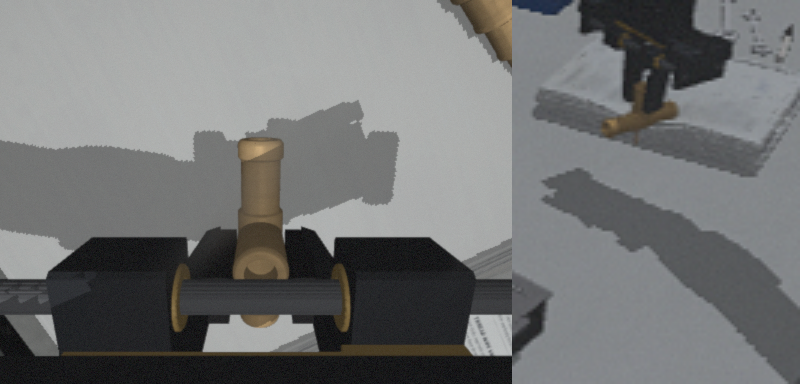

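The tee is held by its branch and hangs level: the run's end is at (261,150) in the wrist view, and the wrist reads about 2.3 N of weight. Carrying it over.

Call:
apply_moves --series '[{"x":-0.006,"y":-0.014,"z":0,"wx":0,"wy":0,"wz":-0.003,"fingers":-1},{"x":-0.0116,"y":-0.0276,"z":0,"wx":0,"wy":0,"wz":-0.005,"fingers":-1},{"x":-0.011,"y":-0.028,"z":0,"wx":0,"wy":0,"wz":-0.005,"fingers":-1},{"x":-0.0107,"y":-0.028,"z":0,"wx":0,"wy":0,"wz":-0.005,"fingers":-1},{"x":-0.01,"y":-0.028,"z":0,"wx":0,"wy":0,"wz":-0.005,"fingers":-1},{"x":-0.01,"y":-0.0283,"z":0,"wx":0,"wy":0,"wz":-0.005,"fingers":-1},{"x":-0.0094,"y":-0.0285,"z":0,"wx":0,"wy":0,"wz":-0.005,"fingers":-1},{"x":-0.009,"y":-0.0286,"z":0,"wx":0,"wy":0,"wz":-0.005,"fingers":-1}]'

```text
clock: 9.75
tool_pos: [0.5207, -0.0952, 0.1533]
eef_rot: [0.989, -0.146, -0.007, -0.005]
contact_force: [0.4, 0.5, -2.8]
opening: 0.253
```

```bash
python3 -c "
from h import *
plan(.5315,.28,.165,-2.8,16)"
```

```text
pos [ 0.5207 -0.0952  0.1533] F [ 0.4  0.5 -2.8] t 9.75 step mm 23.5 deg/row 0.9
[-0.0077, -0.0283, -0.0006] [-0.0002, 0.0003, -0.0048]
[-0.0072, -0.0284, -0.0006] [-0.0002, 0.0003, -0.0048]
[-0.0068, -0.0285, -0.0006] [-0.0002, 0.0003, -0.0048]
[-0.0064, -0.0286, -0.0007] [-0.0002, 0.0003, -0.0048]
[-0.0059, -0.0287, -0.0007] [-0.0002, 0.0003, -0.0048]
[-0.0055, -0.0288, -0.0007] [-0.0002, 0.0003, -0.0048]
[-0.005, -0.0289, -0.0007] [-0.0002, 0.0003, -0.0048]
[-0.0046, -0.029, -0.0007] [-0.0002, 0.0003, -0.0048]
[-0.0042, -0.029, -0.0008] [-0.0002, 0.0003, -0.0048]
[-0.0037, -0.0291, -0.0008] [-0.0002, 0.0003, -0.0048]
[-0.0033, -0.0291, -0.0008] [-0.0002, 0.0003, -0.0048]
[-0.0028, -0.0292, -0.0008] [-0.0002, 0.0003, -0.0048]
[-0.0024, -0.0292, -0.0008] [-0.0002, 0.0003, -0.0048]
[-0.0019, -0.0293, -0.0009] [-0.0002, 0.0003, -0.0048]
[-0.0015, -0.0293, -0.0009] [-0.0002, 0.0003, -0.0048]
[-0.001, -0.0293, -0.0009] [-0.0002, 0.0003, -0.0048]
```

Call:
apply_moves --series '[{"x":-0.0077,"y":-0.0283,"z":-0.001,"wx":0,"wy":0,"wz":-0.005,"fingers":-1},{"x":-0.0072,"y":-0.0284,"z":-0.001,"wx":0,"wy":0,"wz":-0.005,"fingers":-1},{"x":-0.007,"y":-0.0285,"z":-0.001,"wx":0,"wy":0,"wz":-0.005,"fingers":-1},{"x":-0.0064,"y":-0.0286,"z":-0.001,"wx":0,"wy":0,"wz":-0.005,"fingers":-1},{"x":-0.006,"y":-0.0287,"z":-0.001,"wx":0,"wy":0,"wz":-0.005,"fingers":-1},{"x":-0.0055,"y":-0.029,"z":-0.001,"wx":0,"wy":0,"wz":-0.005,"fingers":-1},{"x":-0.005,"y":-0.029,"z":-0.001,"wx":0,"wy":0,"wz":-0.005,"fingers":-1},{"x":-0.0046,"y":-0.029,"z":-0.001,"wx":0,"wy":0,"wz":-0.005,"fingers":-1}]'

```text
clock: 10.75
tool_pos: [0.5127, 0.1167, 0.1598]
eef_rot: [0.998, -0.069, -0.013, -0.008]
contact_force: [-0.5, -0.3, -2.3]
opening: 0.253
```

```bash
python3 -c "
from h import *
plan(.5315,.28,.165,-2.8,8)"
```

```text
pos [0.5127 0.1167 0.1598] F [-0.5 -0.3 -2.3] t 10.75 step mm 20.6 deg/row 0.7
[-0.0006, -0.0257, -0.0004] [-0.0006, 0.0011, -0.0035]
[-0.0003, -0.0257, -0.0005] [-0.0006, 0.0011, -0.0035]
[-0.0, -0.0257, -0.0005] [-0.0006, 0.0011, -0.0035]
[0.0003, -0.0257, -0.0006] [-0.0006, 0.0011, -0.0035]
[0.0005, -0.0257, -0.0006] [-0.0006, 0.0011, -0.0035]
[0.0008, -0.0257, -0.0007] [-0.0006, 0.0011, -0.0035]
[0.0011, -0.0257, -0.0007] [-0.0006, 0.0011, -0.0035]
[0.0014, -0.0257, -0.0008] [-0.0006, 0.0011, -0.0035]
```

Call:
apply_moves --series '[{"x":0,"y":-0.0257,"z":0,"wx":-0.0006,"wy":0.001,"wz":-0.0035,"fingers":-1},{"x":0,"y":-0.0257,"z":0,"wx":-0.0006,"wy":0.001,"wz":-0.0035,"fingers":-1},{"x":0,"y":-0.0257,"z":0,"wx":-0.0006,"wy":0.001,"wz":-0.0035,"fingers":-1},{"x":0,"y":-0.0257,"z":0,"wx":-0.0006,"wy":0.001,"wz":-0.0035,"fingers":-1},{"x":0.0005,"y":-0.0257,"z":0,"wx":-0.0006,"wy":0.001,"wz":-0.0035,"fingers":-1},{"x":0.001,"y":-0.02,"z":0,"wx":-0.0006,"wy":0.001,"wz":-0.0035,"fingers":-1},{"x":0.001,"y":-0.01,"z":0,"wx":-0.0006,"wy":0.001,"wz":-0.0035,"fingers":-1},{"x":0,"y":0,"z":0,"wx":0,"wy":0,"wz":0,"fingers":-1}]'

```text
clock: 11.75
tool_pos: [0.5138, 0.2606, 0.1583]
eef_rot: [1.0, -0.017, -0.008, -0.003]
contact_force: [0.1, 0.4, -2.6]
opening: 0.252
```

```bash
python3 -c "
from h import *
w,_=grab('wrist'); save('w4',w)
plan(.5315,.295,.13,-2.8,6)"
```

```text
pos [0.5139 0.2599 0.1582] F [-0.2  0.2 -1.7] t 11.8 step mm 8.1 deg/row 0.2
[0.0035, -0.0074, 0.0059] [-0.0002, 0.0009, 0.0008]
[0.0035, -0.0074, 0.0059] [-0.0002, 0.0009, 0.0008]
[0.0034, -0.0074, 0.0059] [-0.0002, 0.0009, 0.0008]
[0.0034, -0.0074, 0.0059] [-0.0002, 0.0009, 0.0008]
[0.0034, -0.0075, 0.0059] [-0.0002, 0.0009, 0.0008]
[0.0033, -0.0075, 0.0059] [-0.0002, 0.0009, 0.0008]
```

View pics/w4.png

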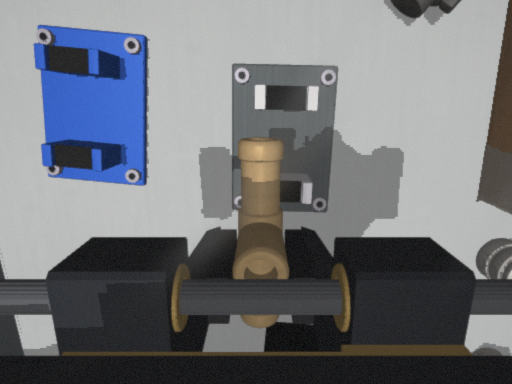

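The wrist view shows the cradle plate with screw holes at about (242,75), (328,77), (320,203) and (240,202), and the far block at (287,97). The tee's run lies up the picture at x≈261. Measuring both in this frame.

```bash
python3 -c "
from h import *
P=cloud('wrist'); f=load('wrist'); K,T=f['K'],f['T']
def ray(u,v,z):
    d=T[:3,:3]@np.array([(u-K[0,2])/K[0,0],-(v-K[1,2])/K[1,1],-1]); o=T[:3,3]; return (o+d*(z-o[2])/d[2])[:2]
h=[ray(*c,.008) for c in((242,75),(328.5,77),(320,203.5),(240.5,202))]; print(np.round(h,4),'c',np.mean(h,0))
q=P[80:115,250:325].reshape(-1,3); q=q[(q[:,2]>.034)&(q[:,2]<.06)]; r=cv2.minAreaRect((q[:,:2]*1000).astype(np.float32)); print('bL',len(q),r)
q=P[60:215,228:340].reshape(-1,3); q=q[(q[:,2]>.003)&(q[:,2]<.06)&(q[:,1]>.27)]; r=cv2.minAreaRect((q[:,:2]*1000).astype(np.float32)); print('plate part',len(q),r, q.min(0),q.max(0))
t=P[135:235,232:292].reshape(-1,3); t=t[(t[:,2]>.1)&(t[:,2]<.2)]
r=cv2.minAreaRect((t[:,:2]*1000).astype(np.float32)); print('tee',len(t),r,np.percentile(t[:,2],[2,50,98]))
c,*_=np.linalg.lstsq(np.c_[t[:,1],np.ones(len(t))],t[:,0],rcond=None); print('x vs y slope',c)
"
```

```text
[[0.4995 0.3528]
 [0.5728 0.3486]
 [0.5669 0.2369]
 [0.4928 0.2405]] c [0.53299825 0.29469096]
bL 1557 ((534.597900390625, 332.2698974609375), (17.96120262145996, 47.72044372558594), 86.69851684570312)
plate part 9377 ((533.6990356445312, 314.85052490234375), (94.36524200439453, 89.93624877929688), 87.01362609863281) [0.48635159 0.27001108 0.00308384] [0.58033197 0.36186337 0.04769252]
tee 4134 ((515.4054565429688, 286.8056640625), (48.56484603881836, 27.775836944580078), 88.62309265136719) [0.13923678 0.14893904 0.16331671]
x vs y slope [0.02829714 0.50677749]
```

Cradle centre is (0.5328, 0.295) with its line at -3.2°; the top camera agrees to 1.5 mm. The tee is centred in the fingers and the target TCP z is 0.087.

Call:
apply_moves --series '[{"x":0.0035,"y":-0.0074,"z":0.002,"wx":0,"wy":0.001,"wz":0.001,"fingers":-1},{"x":0.0035,"y":-0.0074,"z":0.004,"wx":0,"wy":0.001,"wz":0.001,"fingers":-1},{"x":0.0035,"y":-0.0074,"z":0.006,"wx":0,"wy":0.001,"wz":0.001,"fingers":-1},{"x":0.0035,"y":-0.0074,"z":0.006,"wx":0,"wy":0.001,"wz":0.001,"fingers":-1},{"x":0.0035,"y":-0.0075,"z":0.006,"wx":0,"wy":0.001,"wz":0.001,"fingers":-1},{"x":0.0035,"y":-0.005,"z":0.006,"wx":0,"wy":0,"wz":0.001,"fingers":-1},{"x":0,"y":0,"z":0,"wx":0,"wy":0,"wz":0,"fingers":-1}]'

```text
clock: 12.68
tool_pos: [0.5338, 0.2926, 0.1317]
eef_rot: [1.0, -0.029, -0.0, -0.001]
contact_force: [0.5, -0.8, -2.5]
opening: 0.258
```

```bash
python3 -c "
from h import *
plan(.5328,.295,.087,-3.2,6)"
```

```text
pos [0.5338 0.2926 0.1317] F [ 0.5 -0.8 -2.5] t 12.675 step mm 7.5 deg/row 0.0
[-0.0002, -0.0005, 0.0093] [-0.0001, 0.0, -0.0001]
[-0.0002, -0.0005, 0.0093] [-0.0001, 0.0, -0.0001]
[-0.0002, -0.0005, 0.0093] [-0.0001, 0.0, -0.0001]
[-0.0002, -0.0005, 0.0093] [-0.0001, 0.0, -0.0001]
[-0.0002, -0.0005, 0.0093] [-0.0001, 0.0, -0.0001]
[-0.0002, -0.0005, 0.0093] [-0.0001, 0.0, -0.0001]
```

Call:
apply_moves --series '[{"x":0,"y":-0.0005,"z":0.008,"wx":0,"wy":0,"wz":0,"fingers":-1},{"x":0,"y":-0.0005,"z":0.009,"wx":0,"wy":0,"wz":0,"fingers":-1},{"x":0,"y":-0.0005,"z":0.009,"wx":0,"wy":0,"wz":0,"fingers":-1},{"x":0,"y":-0.0005,"z":0.009,"wx":0,"wy":0,"wz":0,"fingers":-1},{"x":0,"y":0,"z":0.008,"wx":0,"wy":0,"wz":0,"fingers":-1},{"x":0,"y":0,"z":0.004,"wx":0,"wy":0,"wz":0,"fingers":-1},{"x":0,"y":0,"z":0,"wx":0,"wy":0,"wz":0,"fingers":-1}]'

```text
clock: 13.55
tool_pos: [0.5337, 0.2934, 0.0912]
eef_rot: [1.0, -0.029, -0.0, -0.001]
contact_force: [0.1, 0.2, -1.7]
opening: 0.256
```

```bash
python3 -c "
from h import *
w,_=grab('wrist'); b,_=grab('side')
print(get_state()['contact_force'])
P=cloud('wrist'); t=P[135:235,232:292].reshape(-1,3); t=t[(t[:,2]>.06)&(t[:,2]<.12)]
c,*_=np.linalg.lstsq(np.c_[t[:,1],np.ones(len(t))],t[:,0],rcond=None); print('tee slope',c[0],'x at .295',c@[.295,1],'y max',np.percentile(t[:,1],99.5))
for lo in(.315,.325,.335): 
    k=t[abs(t[:,1]-lo)<.005]; print(lo,np.percentile(k[:,2],97) if len(k) else None)
S=cloud('side'); m=(abs(S[...,0]-.533)<.03)&(abs(S[...,1]-.295)<.06)&(S[...,2]>.05)&(S[...,2]<.09); print('side lowest tee z',np.percentile(S[m][:,2],[1,5,20,50]))
plan(.5328,.295,.087,-3.2,2)
save('c5',np.hstack([cv2.resize(w,(400,300)),cv2.resize(b[220:310,170:290],(400,300))]))"
```

```text
[-0.4555724   0.53564275 -1.44471891]
tee slope 0.051305817844288185 x at .295 0.5342985399525181 y max 0.34396560280839106
0.315 0.0833071209427702
0.325 0.08317552265388425
0.335 0.0845751575358736
side lowest tee z [0.06583484 0.06875968 0.07335567 0.07958512]
pos [0.5339 0.2936 0.0916] F [-0.5  0.5 -1.4] t 13.65 step mm 2.5 deg/row 0.1
[-0.0008, -0.0008, 0.0029] [-0.0002, 0.0001, -0.0005]
[-0.0008, -0.0008, 0.0029] [-0.0002, 0.0001, -0.0005]
```

View pics/c5.png

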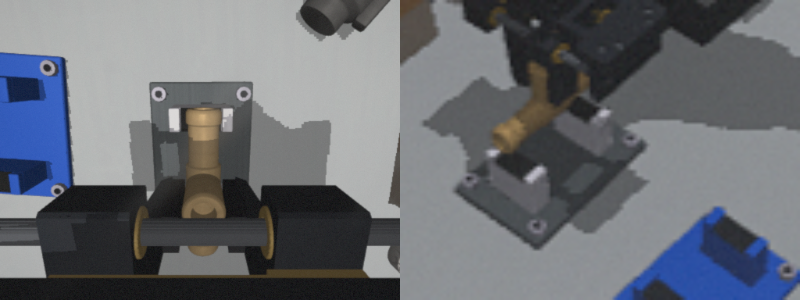

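The tee sits centred between the lips: its run end at (205,115) lies between the lips at (174,120) and (228,118). It is about 15 mm clear, so I lower it 5 mm.

Call:
apply_moves --series '[{"x":-0.0006,"y":-0.0008,"z":0.003,"wx":0,"wy":0,"wz":0,"fingers":-1},{"x":-0.0006,"y":-0.0008,"z":0.003,"wx":0,"wy":0,"wz":0,"fingers":-1},{"x":0,"y":0,"z":0,"wx":0,"wy":0,"wz":0,"fingers":-1},{"x":0,"y":0,"z":0,"wx":0,"wy":0,"wz":0,"fingers":-1}]'

```text
clock: 14.15
tool_pos: [0.5333, 0.2953, 0.087]
eef_rot: [1.0, -0.029, 0.0, -0.001]
contact_force: [-0.2, -0.9, -2.9]
opening: 0.252
```

```bash
python3 -c "
from h import *
plan(.5328,.295,.087,-3.2,2)
grab('wrist'); P=cloud('wrist'); t=P[135:235,232:292].reshape(-1,3); t=t[(t[:,2]>.06)&(t[:,2]<.12)]
for lo in(.315,.325): 
    k=t[abs(t[:,1]-lo)<.005]; print(lo,np.percentile(k[:,2],97))
grab('top'); P=cloud('top')
q=P[(abs(P[...,0]-.585)<.035)&(abs(P[...,1]-.01)<.05)&(P[...,2]<.08)]; print('lid',len(q),np.median(q[:,2]),[np.median(q[abs(q[:,0]-x)<.01][:,2]) for x in(.56,.61)])
s=get_state(); print(s['opening'],abs(s['qd']).max())"
```

```text
pos [0.5333 0.2953 0.087 ] F [-0.2 -0.9 -2.9] t 14.15 step mm 0.3 deg/row 0.1
[-0.0003, 0.0002, 0.0] [-0.0004, -0.0001, -0.0005]
[-0.0003, 0.0002, 0.0] [-0.0004, -0.0001, -0.0005]
0.315 0.0790066250549787
0.325 0.07909100357611337
lid 924 0.05521671145611673 [np.float64(0.05498626024974951), np.float64(0.05536067041717052)]
0.25513161084561176 0.0019274891846632167
```

All checks agree: the underside is at about 0.055 m, centred and still, and the lid is level at 55 mm. Handing in.

```bash
python3 -c "
from plant import *
print(finish_job())"
```

```text
the job is handed in; nothing more can be done
None
```

I pressed the lid shut, then carried the tee by its branch over the shut case to the cradle. I handed the job in at about 14 s, with the tee still gripped and held above the cradle. The hand-in gives no verdict, so what follows is from my own last checks.

- **Lid:** it measured level at 55 mm, which is its shut height, both after pressing and again at the end.
- **Tee position:** by the gripper's position and its earlier-measured seat in the jaws, it was within about 1 mm of the cradle's middle. The gripper was within 0.2° of the cradle's line, and the run measured within about 0.3° of it just before the last 5 mm lowering.
- **Clearance:** the underside was about 10 mm above the lip tops, from the gripper height and a wrist-camera reading of the run's top.
- **Hold:** the jaws were stopped on the branch at the 40 N grip setting, and the arm was still.

- **Hard press:** the press on the lid peaked at 73 N or more at the wrist as the lid bottomed out, and I backed off at once. That is under the 120 N wrist limit. It is above the 40 N limit for the arm or gripper body, but only the fingertips touched the lid.
- **Noisy reading:** the first lid check after pressing was noisy because the arm was partly in view; the later two were clean.
- **Other parts:** I steered well clear of the arbor, hex adapter and bearing and saw no contact, but I did not re-measure them at the end.

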